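Level a display shelf by its foot and hold the spirit level down

ROBOT

A 7-joint arm with a two-finger parallel gripper is mounted at the origin on the work surface. World frame = base frame: x ahead of the robot, y to its left, z up, the work surface at z = 0. Lengths are in m, angles in rad, forces in N, time in s.
With the tool pointing down it reaches from about 0.375 to 0.925 m from the base axis. Payload 3.1 kg.
Tool frame: the origin (TCP) lies midway between the tips of the shut fingers; the grasp point (between the pads) lies tcp_to_grasp behind it (tcp_to_grasp is the distance from the TCP to the grasp point, in m); z points along the fingers, y is the line along which they close (so a half turn about z gives the same grasp; the last joint's range is limited). The gripper opens to 85 mm and grips with 20 to 120 N. Pads are 22 mm wide; open, the fingers measure 114 mm over their backs; the gripper's body (76 mm by 85 mm) begins 54 mm behind the grasp point. The pads swing forward as they close: fully open they stand 13 mm farther back than shut.
Start: joints at [-1.422, 0.383, 0.044, 1.598, -0.018, 1.161, -0.05], TCP at [0.159, 0.63, 0.231] pointing down, gripper open.
Joint ranges: [-2.61, 2.61], [-0.41, 2.15], [-1.48, 1.57], [0, 2.5], [-1.57, 4.71], [0.05, 1.97], [-2.85, 2.85]. Speed limits (rad/s): [2.79, 2.79, 3.14, 3.14, 3.14, 3.14, 3.14].

INTERFACE

Orientations are given as a unit quaternion [w, x, y, z].
In Python, from plant import observe, read_camera, close_job, tcp_to_grasp gives the robot as it stands.
- The arm moves only by the shell command python3 -m handwheel 'ROWS' [OPENING] [FORCE]. ROWS is text: rows parted by semicolons, each of 4 numbers parted by spaces: the shift along the world's x, y, z in mm, then the turn about the world's z in degrees. In form: dx dy dz spin; .... A call has 1 to 5 rows; each row shifts and turns the commanded pose from where the row before left it; what a row does not reach is not made up. A row lasts 1/10 s, in which the tool goes at most 50 mm and 8.59 degrees, less where a joint would pass 70% of its speed; a pose out of reach is approached as far as the arm can. A call is refused whole if a number of a shift passes 50 or a number of a turn 8.59, either way. A call with a gripper value outside its range is refused whole. OPENING is the opening, from 0 (shut) to 1 (fully open), set as the call begins (- or left out, the last holds). The fingers move at their own pace and stop on an object; FORCE is the grip in N (left out, the last holds). Time passes only in rows, so rows that do not move let the fingers close. It gives the time, the measured TCP pose, the force, the opening and the grip force at its end, in the units of the state.
- observe(): the state, without advancing time (a new reading comes with each control period).
- read_camera(name): name is "side" or "top"; returns a dict with "pixels" (400x640x3 uint8, blue, green, red), "K" (3x3 intrinsics, pixels), "position" and "attitude" of the camera in the world. Camera axes: x right, y down, z forward; pixel columns grow to the right and rows downward; lengths in m; the calibration is good to about 2 mm. A picture is of the moment at which its call begins. There is no depth.
- close_job(): hands the job in; it is judged then, once.
The state is a dict: "clock": time; "joints": joint angles; "qd": joint speeds; "tau": joint torques, N m; "position": TCP position; "tcp_rot": TCP orientation; "contact_force": force on the tool from outside, world axes, zero at the start; "torque": the same for the moment, N m; "grip_width": opening from 0.0 (shut) to 1.0 (fully open); "gripper_force": force on a finger pad.
Only numpy, scipy, OpenCV 4.12 (cv2) and the standard library are available. Lean on these libraries where they do the work, as an engineer would, in place of code of your own. Each camera call takes 0.05 s, during which the arm holds its last target. There are 200 camera calls.

TASK

The little display shelf leans. Lay the spirit level flat on it, lengthwise along the shelf, and let go; then turn the wing knob of the levelling foot until the bubble stands centred between the two lines. Finally press straight down on the top of the level, firmly but without forcing (about 12 N), and finish while still pressing, bubble centred, so that I can tighten the lock nut; leave the jar, the carton and the tin alone.

Things in the scene. Friction and masses are not known exactly. Their poses are not given: they have to be found in the camera images.
- level_mid (a point): centre (half-way up) of the spirit level: a loose plain aluminium bar 180 mm long (its x axis), 24 mm wide (y), 40 mm high (z), black end caps, about 0.19 to 0.37 kg. It starts flat on the table. In the middle of its top, over 56 mm of its length, sits the yellowish vial, just under the top face; the rest of the top (from 28 to 90 mm either side of the middle) is flat and solid for pressing. It may be laid either end round.
- bubble_mid (a point): the pale bubble (14 mm long) in the level's vial. It slides along the level's x axis toward the higher end, 4 mm for each 0.01 rad of lean, at most 16 mm each way, and takes about 1 s to settle. Centred (between the two black rings, which stand 10 mm either side of the middle) it lies right above level_mid, 11 mm higher, so its x in the level's frame is 0.
- shelf_mid (a point): centre of the top face of the display shelf, a plywood board 150 mm deep (its x axis), 400 mm long (its y axis), 18 mm thick, about 100 mm above the table (z up). It stands on two fixed feet near its -y end and on the levelling foot 155 mm from the centre toward its +y end. It starts with the +y end too low by 0.018 to 0.036 rad. The top is bare but for the wing knob: lay the level with its middle about 50 mm from the centre toward -y, its length along the shelf's y axis.
- shelf: the same shelf board as a body; its origin lies at the fixed-feet end, 155 mm from the centre toward -y and 96 mm under the top face, same axes as shelf_mid
- level: the same spirit level as a body; its origin is the centre of its underside, 20 mm under level_mid
- knob_grip (a point): the wing knob on top of the levelling foot's screw, through the shelf's top face: an upright black bar 52 mm long (y axis of this point), 12 mm thick (x axis) and 26 mm high, to be pinched across its thickness from above. This point is on the turning axis, half-way up the bar, 24 mm above the shelf top, and turns with the knob.
- knob (a joint): angle of the wing knob in rad: starts at 0 with the bar along the shelf's length, grows clockwise seen from above, stops at 0 and 3.4. Clockwise raises the +y end of the shelf, by 0.018 rad of lean per rad of knob, so 1.0 to 2.0 rad are needed. It is stiff (0.15 N m) and stays where it is left.
- jar: bystander: closed glass jar, 60 mm across, 85 mm high, beyond the shelf; origin at the centre of its underside
- carton: bystander: open white carton 100 x 90 x 55 mm, beyond the shelf; origin at the centre of its underside
- tin: bystander: plain steel tin, 66 mm across, 70 mm high, beyond the shelf; origin at the centre of its underside

How it is judged:
By the outcome, as a careful person would: the job done as asked, in the order asked, and still so for the second after the job is handed in, while the arm keeps its last pose, push and grip.
It also fails if it takes over 72 s, if anything falls off the work surface, if the arm or the gripper's body presses on something with over 40 N, if the wrist force passes 120 N, or if a joint passes its speed limit or range.

## Working session

There is one attempt and no reset: what is moved stays moved. The work goes in short steps, Python scripts to look and compute and a shell command to move; the robot and the scene stay as the last step left them, time stands still between calls to the robot, and variables do not carry over. Pictures are saved under pics/ and viewed, at most 10 in all, crops included, and the job is handed in when it is done.

```bash
mkdir -p pics; ls; cat > h.py <<'E'
import numpy as np, cv2
from scipy.spatial.transform import Rotation as R
from plant import observe, read_camera, close_job, tcp_to_grasp
def cam(n):
    c=read_camera(n); a=np.array(c["attitude"]); 
    c["R"]=a if a.shape==(3,3) else R.from_quat(a[[1,2,3,0]]).as_matrix()
    return c
def ray(c,u,v,z):
    d=c["R"]@np.linalg.solve(np.array(c["K"]),[u,v,1]); p=np.array(c["position"]); return p+d*(z-p[2])/d[2]
def proj(c,P):
    q=np.array(c["K"])@(c["R"].T@(np.array(P)-c["position"])); return q[:2]/q[2]
E
python3 - <<'E'
from h import *
for n in("top","side"):
    c=cam(n); cv2.imwrite(f"pics/{n}0.png",c["pixels"]); print(n,c["position"],c["attitude"],np.array(c["K"]).tolist())
s=observe();print(tcp_to_grasp,s)
E
```

```text
pics
top [ 0.50699519 -0.02177942  1.18122255] [-0.02964954  0.71486423 -0.69773377  0.03546294] [[457.1046675268934, 0.0, 313.75780547806283], [0.0, 457.1046675268934, 194.9523383165564], [0.0, 0.0, 1.0]]
side [0.23612038 0.40607647 0.68520549] [ 0.13492998 -0.3278991   0.87021427 -0.34205732] [[398.6000158363621, 0.0, 319.85010865095194], [0.0, 398.6000158363621, 195.87800190721916], [0.0, 0.0, 1.0]]
0.0187 {'clock': 0.1, 'joints': array([-1.42180693,  0.38377073,  0.04382952,  1.59942019, -0.01791073,
        1.16119373, -0.04990236]), 'qd': array([ 4.57908253e-04, -3.23297198e-03, -2.30777465e-04, -2.15839837e-03,
        1.57901328e-03,  4.16351799e-04, -6.85132541e-05]), 'tau': array([ 2.09182224e-03, -4.34728646e+01,  1.02899216e+00, -2.50456989e+01,
        1.09006336e-02,  5.40499343e-03,  6.00100961e-06]), 'position': array([0.15857459, 0.62947865, 0.22999985]), 'tcp_rot': array([-9.09090583e-05,  1.23042130e-01,  9.92400723e-01, -1.19641214e-03]), 'contact_force': array([ 0.2460054 ,  0.08457083, -0.48418867]), 'torque': array([0.00900037, 0.0491417 , 0.00768333]), 'gripper_force': 0.0, 'grip_width': 1.0021983633392317}
```

View pics/top0.png

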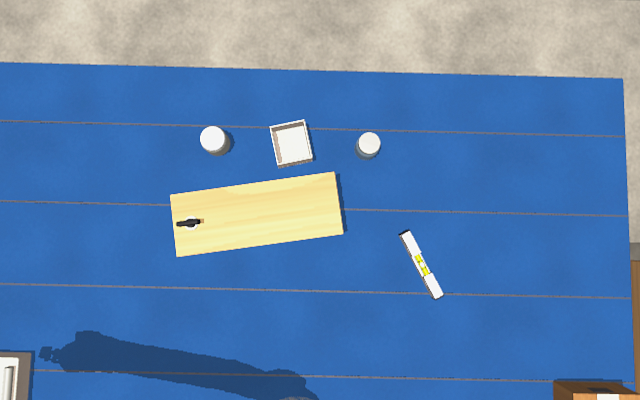

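View pics/side0.png

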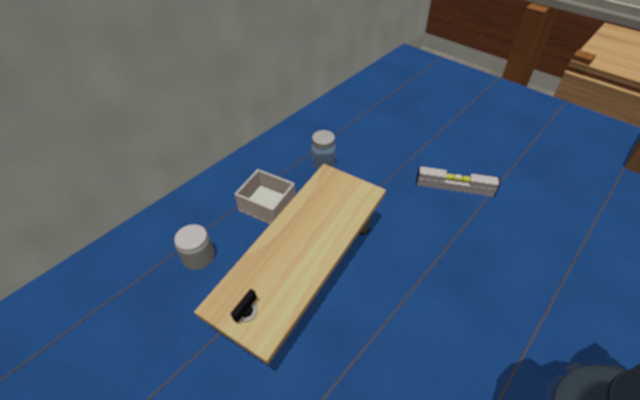

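The top view shows the shelf with corners about (170,195), (335,172), (344,234), (177,257) and the knob near (189,222). The level runs from about (404,232) to (438,297). The side view agrees with this.

```bash
cat >> h.py <<'E'
def shelf(c):
    hsv=cv2.cvtColor(c["pixels"],cv2.COLOR_BGR2HSV)
    m=cv2.inRange(hsv,(10,50,120),(35,255,255)); m[:, :120]=0; m[:,380:]=0;m[:150]=0;m[300:]=0
    k=max(cv2.findContours(m,0,1)[0],key=cv2.contourArea); r=cv2.minAreaRect(cv2.convexHull(k)); return r,cv2.boxPoints(r)
E
python3 - <<'E'
from h import *
c=cam("top")
r,b=shelf(c); print(r)
P=np.array([ray(c,*p,0.1) for p in b]); print(P.round(4).tolist(), P.mean(0))
e=[np.linalg.norm(P[i]-P[i-1]) for i in range(4)];print(e)
p=c["pixels"]
a=cv2.resize(p[222:307,385:460],None,fx=7,fy=7,interpolation=cv2.INTER_CUBIC)
k=cv2.resize(p[200:245,165:215],None,fx=5,fy=5,interpolation=cv2.INTER_CUBIC)
o=np.zeros((595,775,3),np.uint8);o[:,:525]=a;o[:225,525:775]=k;cv2.imwrite("pics/c1.png",o)
E
```

```text
((255.54592895507812, 213.79562377929688), (63.33502960205078, 168.62535095214844), 82.1082992553711)
[[0.6007, 0.3165, 0.1], [0.666, -0.0781, 0.1], [0.5172, -0.1016, 0.1], [0.4539, 0.2884, 0.1]] [0.55945425 0.10629934 0.1       ]
[np.float64(0.14945399538898804), np.float64(0.4000155225125692), np.float64(0.15061204871931852), np.float64(0.39508877250980357)]
```

View pics/c1.png

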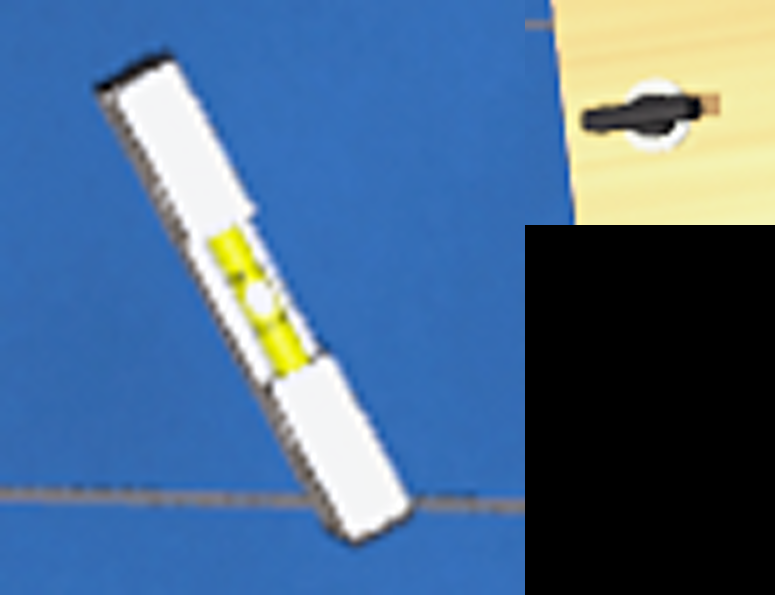

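The crop shows the bubble at about (260,300), the level's ends at about (137,70) and (382,525), and the knob bar along the shelf's length.

```bash
python3 - <<'E'
from h import *
c=cam("top")
f=lambda u,v:ray(c,385+(u+.5)/7-.5,222+(v+.5)/7-.5,.04)
a,b=f(137,70),f(382,525); print(a,b,(a+b)/2,np.linalg.norm(a-b),np.degrees(np.arctan2(*(a-b)[[1,0]])))
print("bubble",f(260,300))
for u,v in((585,120),(710,103)): print("knob",ray(c,165+(u-524.5)/5-.5,200+(v+.5)/5-.5,.13))
E
```

```text
[ 0.52641698 -0.25741678  0.04      ] [ 0.36885486 -0.34466243  0.04      ] [ 0.44763592 -0.3010396   0.04      ] 0.1801044816312942 28.97427259805405
bubble [ 0.44628038 -0.30148619  0.04      ]
knob [0.53059088 0.28315934 0.13      ]
knob [0.53974393 0.22641608 0.13      ]
```

```bash
python3 -m handwheel '35 -35 0 -8.55;35 -35 0 -8.55;35 -35 0 -8.55;35 -35 0 -8.55;35 -35 0 -8.55' 1
python3 -m handwheel '23 -42 0 -8.55;23 -42 0 -8.55;23 -42 0 -8.55;23 -42 0 -8.55;23 -42 0 -8.55'
python3 -m handwheel '0 -45 0 -8.55;0 -45 0 -8.55;0 -45 0 -8.55;0 -45 0 -8.55;0 -45 0 -8.55'
python3 -m handwheel '0 -45 0 -8.55;0 -45 0 0;0 -45 0 0;0 -45 0 0;0 -45 0 0'
python3 -m handwheel '0 -45 -20 0;0 -45 -20 0;0 -5 -20 0;0 0 0 0'
```

```text
clock: 0.7
position: [0.3349, 0.4536, 0.2312]
tcp_rot: [-0.0, 0.479, 0.878, 0.0]
contact_force: [1.1, 1.5, 1.2]
grip_width: 1.0
gripper_force: 0.0
clock: 1.2
position: [0.4493, 0.2435, 0.2313]
tcp_rot: [-0.0, 0.766, 0.643, 0.0]
contact_force: [0.7, -0.1, 0.9]
grip_width: 0.998
gripper_force: 0.0
clock: 1.7
position: [0.4484, 0.0185, 0.2313]
tcp_rot: [-0.0, 0.948, 0.319, 0.0]
contact_force: [0.2, -0.5, -0.6]
grip_width: 1.007
gripper_force: 0.0
clock: 2.2
position: [0.4484, -0.2062, 0.2315]
tcp_rot: [-0.0, 0.968, 0.251, 0.001]
contact_force: [1.6, 0.6, -0.2]
grip_width: 1.0
gripper_force: 0.0
clock: 2.6
position: [0.4456, -0.3007, 0.1686]
tcp_rot: [-0.001, 0.969, 0.249, -0.003]
contact_force: [-0.3, 0.5, -0.6]
grip_width: 1.0
gripper_force: 0.0
```

```bash
python3 -m handwheel '0 0 -45 0;0 0 -45 0;0 0 -40 0;0 0 -20 0;0 0 -13 0'
python3 -m handwheel '0 0 0 0;0 0 0 0;0 0 0 0;0 0 0 0;0 0 0 0' 0.1 40
python3 -m handwheel '0 0 0 0;0 0 0 0;0 0 0 0'
```

```text
clock: 3.1
position: [0.4492, -0.297, 0.0071]
tcp_rot: [-0.001, 0.968, 0.252, -0.0]
contact_force: [-0.2, -0.2, 1.2]
grip_width: 1.0
gripper_force: 0.0
clock: 3.6
position: [0.4501, -0.3004, 0.0098]
tcp_rot: [0.001, 0.968, 0.251, 0.001]
contact_force: [-0.5, 0.4, 4.1]
grip_width: 0.269
gripper_force: 40.6
clock: 3.9
position: [0.4501, -0.3004, 0.0097]
tcp_rot: [0.001, 0.968, 0.251, 0.001]
contact_force: [0.1, 1.0, 7.3]
grip_width: 0.269
gripper_force: 40.8
```

```bash
python3 -m handwheel '0 0 40 0;0 0 45 0;0 0 45 0;0 0 40 0;0 0 0 0' 
python3 -m handwheel '13 40 0 7.8;13 40 0 7.8;13 40 0 7.8;13 40 0 7.8;13 40 0 7.8'
python3 -m handwheel '13 40 0 7.8;13 40 0 7.8;13 40 0 7.8;13 37 0 7.8;0 0 0 0'
python3 -m handwheel '0 0 0 0;0 0 0 0'
python3 - <<'E'
from h import *
o=np.zeros((520,800,3),np.uint8)
for i,n in enumerate(("top","side")):
    c=cam(n); p=c["pixels"][150:280,150:350] if i==0 else c["pixels"][100:360,180:580]
    o[260*i:260*i+260,:400]=cv2.resize(p,(400,260),interpolation=cv2.INTER_CUBIC)
cv2.imwrite("pics/c2.png",o[:,:400])
E
```

```text
clock: 4.4
position: [0.452, -0.3026, 0.1837]
tcp_rot: [0.003, 0.968, 0.251, 0.005]
contact_force: [0.3, -0.3, -2.2]
grip_width: 0.267
gripper_force: 40.4
clock: 4.9
position: [0.5125, -0.0977, 0.1768]
tcp_rot: [-0.001, 0.827, 0.562, -0.001]
contact_force: [-0.1, -0.3, -2.8]
grip_width: 0.267
gripper_force: 40.4
clock: 5.4
position: [0.5659, 0.0668, 0.1764]
tcp_rot: [-0.002, 0.642, 0.766, 0.001]
contact_force: [0.1, -0.1, -1.0]
grip_width: 0.269
gripper_force: 40.4
clock: 5.6
position: [0.5644, 0.0556, 0.177]
tcp_rot: [-0.001, 0.649, 0.761, -0.001]
contact_force: [-0.6, -0.3, -2.0]
grip_width: 0.272
gripper_force: 40.4
```

View pics/c2.png

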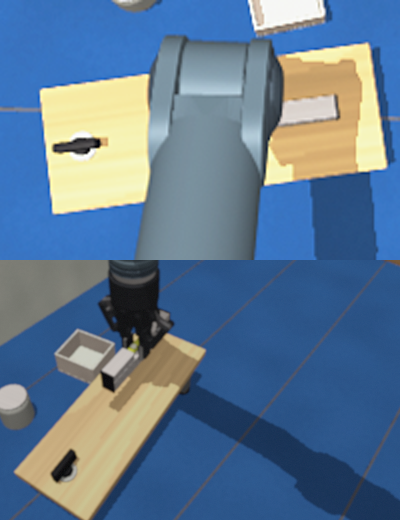

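The level is held across its width, in line with the shelf and over it. I'll lower it.

```bash
python3 -m handwheel '2 0 -25 0;1 0 -20 0;0 0 -10 0;0 0 0 0;0 0 0 0'
python3 -m handwheel '0 0 -4 0;0 0 0 0'
python3 -m handwheel '0 0 -3 0;0 0 0 0'
python3 -m handwheel '0 0 -3 0;0 0 0 0'
```

```text
clock: 6.2
position: [0.5691, 0.0566, 0.1237]
tcp_rot: [0.0, 0.648, 0.761, 0.0]
contact_force: [0.4, 0.1, -2.6]
grip_width: 0.27
gripper_force: 40.4
clock: 6.4
position: [0.5692, 0.0574, 0.1198]
tcp_rot: [0.0, 0.648, 0.762, 0.0]
contact_force: [-0.3, -0.1, -1.9]
grip_width: 0.27
gripper_force: 40.4
clock: 6.6
position: [0.5686, 0.0574, 0.1162]
tcp_rot: [-0.0, 0.648, 0.762, -0.0]
contact_force: [-0.6, 0.0, -2.4]
grip_width: 0.268
gripper_force: 40.3
clock: 6.8
position: [0.5684, 0.0574, 0.1128]
tcp_rot: [-0.0, 0.648, 0.762, -0.0]
contact_force: [-0.3, 0.2, -2.1]
grip_width: 0.268
gripper_force: 40.3
```

```bash

python3 -m handwheel '0 0 -2 0;0 0 0 0'
python3 -m handwheel '0 0 -2 0;0 0 0 0'
python3 -m handwheel '0 0 -2 0;0 0 0 0'
```

```text
clock: 7.0
position: [0.5685, 0.0573, 0.111]
tcp_rot: [-0.0, 0.648, 0.762, -0.0]
contact_force: [-0.5, 0.8, -1.0]
grip_width: 0.267
gripper_force: 40.3
clock: 7.2
position: [0.5688, 0.0573, 0.1091]
tcp_rot: [0.0, 0.648, 0.762, -0.0]
contact_force: [0.1, -0.1, -1.9]
grip_width: 0.267
gripper_force: 40.4
clock: 7.4
position: [0.569, 0.0575, 0.1076]
tcp_rot: [0.0, 0.648, 0.762, 0.0]
contact_force: [-0.7, 0.4, 0.7]
grip_width: 0.266
gripper_force: 40.9
```

```bash

python3 -m handwheel '0 0 -1.5 0;0 0 0 0'
python3 -m handwheel '0 0 0 0;0 0 0 0;0 0 0 0' 0.5
python3 -m handwheel '0 0 0 0;0 0 0 0' 1
python3 -m handwheel '0 0 10 0;0 0 30 0;0 0 45 0;0 0 45 0;0 0 0 0'
python3 -m handwheel '-5 35 0 0;-5 35 0 0;-5 35 0 0;-6 35 0 0;-6 35 0 0'
python3 -m handwheel '-6 28 0 0;0 0 0 0;0 0 0 0;0 0 0 0'
python3 - <<'E'
from h import *
c=cam("top");d=cam("side")
P=c["pixels"];o=np.zeros((600,800,3),np.uint8)
o[:300]=cv2.resize(P[180:240,210:370],(800,300),interpolation=cv2.INTER_CUBIC)
o[300:]=cv2.resize(d["pixels"][150:300,180:580],(800,300),interpolation=cv2.INTER_CUBIC)
cv2.imwrite("pics/c3.png",o)
E
```

```text
clock: 7.6
position: [0.5689, 0.0578, 0.106]
tcp_rot: [-0.0, 0.648, 0.762, 0.0]
contact_force: [-1.1, 1.2, 1.4]
grip_width: 0.27
gripper_force: 40.9
clock: 7.9
position: [0.5689, 0.057, 0.1057]
tcp_rot: [0.0, 0.648, 0.762, 0.0]
contact_force: [0.3, 0.4, 0.1]
grip_width: 0.502
gripper_force: 0.0
clock: 8.1
position: [0.5688, 0.0572, 0.1057]
tcp_rot: [0.0, 0.648, 0.762, -0.0]
contact_force: [-0.4, 0.2, -0.3]
grip_width: 0.819
gripper_force: 0.0
clock: 8.6
position: [0.5742, 0.0571, 0.2441]
tcp_rot: [0.004, 0.648, 0.762, 0.006]
contact_force: [0.2, -0.6, 0.4]
grip_width: 1.0
gripper_force: 0.0
clock: 9.1
position: [0.5415, 0.2335, 0.2362]
tcp_rot: [0.0, 0.648, 0.762, 0.0]
contact_force: [0.7, 0.5, -0.2]
grip_width: 0.999
gripper_force: 0.0
clock: 9.5
position: [0.5364, 0.2583, 0.2359]
tcp_rot: [0.0, 0.649, 0.761, -0.0]
contact_force: [0.4, -0.3, -0.6]
grip_width: 1.001
gripper_force: 0.0
```

View pics/c3.png

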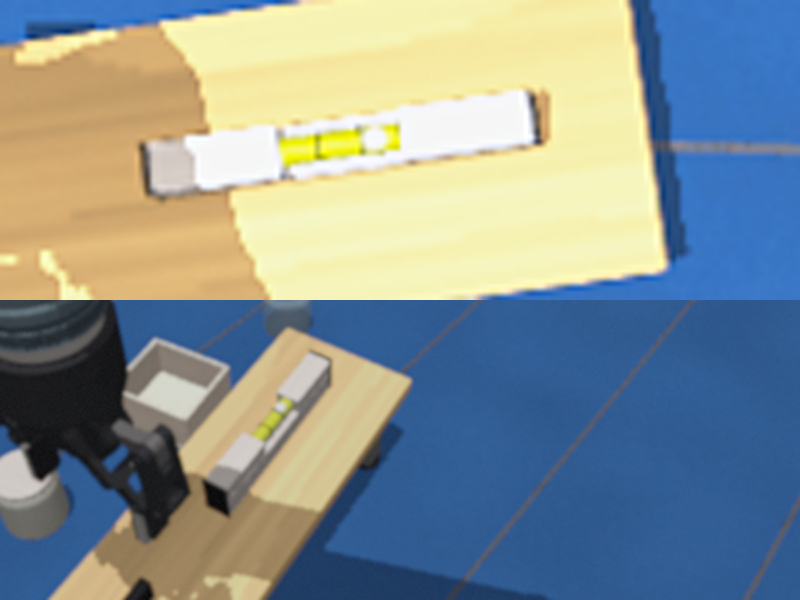

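Placed: the bubble stands toward −y at crop (374,140), near +15 mm from the vial middle (340,148). That means about 1.8 to 2.0 rad of knob. Now I'll grip the knob.

```bash

python3 -m handwheel '-1 -1 -45 0;0 0 -45 0;0 0 -25 0;0 0 -10 0;0 0 -6 0'
python3 -m handwheel '0 0 0 0;0 0 0 0;0 0 0 0;0 0 0 0;0 0 0 0' 0 60
python3 -m handwheel '0 0 0 0;0 0 0 0;0 0 0 0'
```

```text
clock: 10.1
position: [0.535, 0.2581, 0.1042]
tcp_rot: [0.0, 0.648, 0.761, -0.0]
contact_force: [0.5, -0.7, 0.1]
grip_width: 0.999
gripper_force: 0.0
clock: 10.6
position: [0.5347, 0.2597, 0.1055]
tcp_rot: [-0.0, 0.648, 0.762, 0.0]
contact_force: [-1.0, -1.3, 0.4]
grip_width: 0.14
gripper_force: 0.0
clock: 10.9
position: [0.5345, 0.2598, 0.1051]
tcp_rot: [-0.0, 0.648, 0.762, 0.0]
contact_force: [-3.0, -0.1, 4.2]
grip_width: 0.122
gripper_force: 62.3
```

```bash

python3 -m handwheel '0 -0.3 0.8 -5;0 -0.3 0.8 -5;0 -0.3 0.8 -8;0 -0.3 0.8 -8;0 -0.3 0.8 -8'
python3 -m handwheel '0 -0.3 0.8 -8;0 -0.3 0.8 -8;0 -0.3 0.8 -8;0 -0.3 0.8 -8;0 -0.3 0.8 -8'
python3 -m handwheel '0 -0.3 0.8 -8;0 0 0 0'
cat >> h.py <<'E'
def bub(name):
    c=cam("top"); p=c["pixels"][180:240,210:370]
    cv2.imwrite(f"pics/{name}.png",cv2.resize(p[5:40,40:130],(800,311),interpolation=cv2.INTER_CUBIC))
    return c
E
for i in 1; do python3 -c "
from h import *
bub('c4'); s=observe(); print(s['joints'],s['torque'])"; done
```

```text
clock: 11.4
position: [0.5343, 0.2591, 0.1087]
tcp_rot: [-0.0, 0.843, 0.538, 0.0]
contact_force: [-3.5, 1.7, 2.1]
grip_width: 0.121
gripper_force: 62.1
clock: 11.9
position: [0.5337, 0.2593, 0.1127]
tcp_rot: [-0.001, 0.976, 0.218, -0.0]
contact_force: [-4.1, 4.6, 2.0]
grip_width: 0.123
gripper_force: 62.3
clock: 12.1
position: [0.5334, 0.2595, 0.1135]
tcp_rot: [-0.001, 0.989, 0.151, -0.001]
contact_force: [-4.5, 3.6, 2.9]
grip_width: 0.12
gripper_force: 62.4
[-1.16348574  0.53065067  0.81482011  1.86364878 -0.47355005  0.95197288
 -1.39985456] [ 0.59146026  0.45669913 -0.07567117]
```

View pics/c4.png

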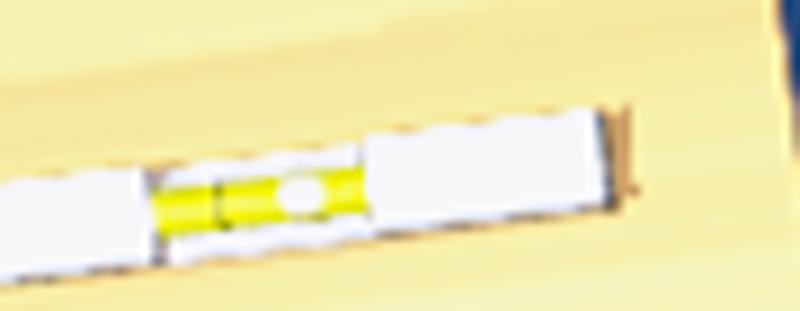

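The bubble is at crop (300,196), with the vial running from 152 to 370: about 10 mm off and still settling. I'll wait and measure.

```bash

cat >> h.py <<'E'
def off(v=False):
    "bubble offset along the vial toward -y, mm: saturation profile along vial line"
    c=cam("top"); b=c["pixels"].astype(np.float32)
    sat=b[...,1:].mean(2)-b[...,0]
    m=np.zeros(sat.shape,np.uint8); m[185:230,245:300]=((b[...,0]<110)&(sat>90))[185:230,245:300]
    y,x=np.nonzero(m); k=np.polyfit(x,y,1)
    t=np.arange(x.min()-6,x.max()+6,.1).astype(np.float32)
    pr=np.mean([cv2.remap(sat,t[None],(np.polyval(k,t)+d).astype(np.float32)[None],1)[0] for d in(-.5,0,.5)],0)
    h=pr.max()/2; w=np.nonzero(pr>h)[0]; e0,e1=t[w[0]],t[w[-1]]
    i=(t>e0)&(t<e1)&(pr<h); bb=t[i]
    if v: print(e0,e1,bb.min(),bb.max())
    return (bb.mean()-(e0+e1)/2)/(e1-e0)*56
E
python3 -m handwheel '0 0 0 0;0 0 0 0;0 0 0 0;0 0 0 0;0 0 0 0'
python3 -c "
from h import *
print(off(True))"
python3 -m handwheel '0 0 0 0;0 0 0 0;0 0 0 0;0 0 0 0;0 0 0 0'
python3 -c "
from h import *
print(off(True))"
```

```text
clock: 12.65
position: [0.5333, 0.2595, 0.1135]
tcp_rot: [-0.002, 0.988, 0.152, -0.001]
contact_force: [-5.2, 3.7, 2.8]
grip_width: 0.125
gripper_force: 62.4
267.1 290.4 279.6 284.8
8.291806
clock: 13.2
position: [0.5333, 0.2595, 0.1135]
tcp_rot: [-0.002, 0.988, 0.152, -0.001]
contact_force: [-4.8, 4.2, 3.4]
grip_width: 0.124
gripper_force: 62.4
267.1 290.4 279.6 284.8
8.291806
```

```bash

python3 -m handwheel '0 -0.3 0.5 -8;0 -0.3 0.5 -8;0 0 0 0;0 0 0 0;0 0 0 0'
python3 -m handwheel '0 0 0 0;0 0 0 0;0 0 0 0;0 0 0 0;0 0 0 0'
python3 -c "
from h import *
print(off(True)); print(observe()['torque'])"
```

```text
clock: 13.75
position: [0.5333, 0.2601, 0.1148]
tcp_rot: [-0.002, 1.0, 0.013, -0.001]
contact_force: [-5.1, 5.4, 4.6]
grip_width: 0.123
gripper_force: 62.6
clock: 14.25
position: [0.5333, 0.26, 0.1148]
tcp_rot: [-0.002, 1.0, 0.013, -0.001]
contact_force: [-6.1, 4.9, 5.4]
grip_width: 0.123
gripper_force: 62.6
267.4 290.9 279.0 284.3
5.957447
[ 0.83479778  0.60655225 -0.03855753]
```

```bash

python3 -m handwheel '-0.5 0.5 1.2 -7;-0.5 0.5 1.2 -7;0 0 1 -6;0 0 0 0;0 0 0 0'
python3 -m handwheel '0 0 0 0;0 0 0 0;0 0 0 0;0 0 0 0;0 0 0 0'
python3 -m handwheel '0 0 0 0;0 0 0 0;0 0 0 0'
python3 -c "
from h import *
print(off(True)); bub('c5');d=cam('side');cv2.imwrite('pics/s5.png',d['pixels'][150:300,180:380])
a=cv2.imread('pics/c5.png');o=np.zeros((600,800,3),np.uint8);o[:311]=a
o[311:,:400]=cv2.resize(d['pixels'][200:345,200:400],(400,289),interpolation=2)
o[311:,400:]=cv2.resize(d['pixels'][160:232,270:370],(400,289),interpolation=2)
cv2.imwrite('pics/c5.png',o)"
```

```text
clock: 14.8
position: [0.5325, 0.2602, 0.1176]
tcp_rot: [-0.001, 0.987, -0.161, -0.001]
contact_force: [-4.4, 4.5, 2.1]
grip_width: 0.123
gripper_force: 62.1
clock: 15.3
position: [0.5325, 0.2602, 0.1177]
tcp_rot: [-0.002, 0.987, -0.161, -0.001]
contact_force: [-4.5, 4.9, 1.8]
grip_width: 0.122
gripper_force: 62.1
clock: 15.6
position: [0.5325, 0.2602, 0.1177]
tcp_rot: [-0.002, 0.987, -0.161, -0.001]
contact_force: [-3.7, 5.0, 2.2]
grip_width: 0.123
gripper_force: 62.1
267.7 291.4 277.8 283.6
2.7173595
```

View pics/c5.png

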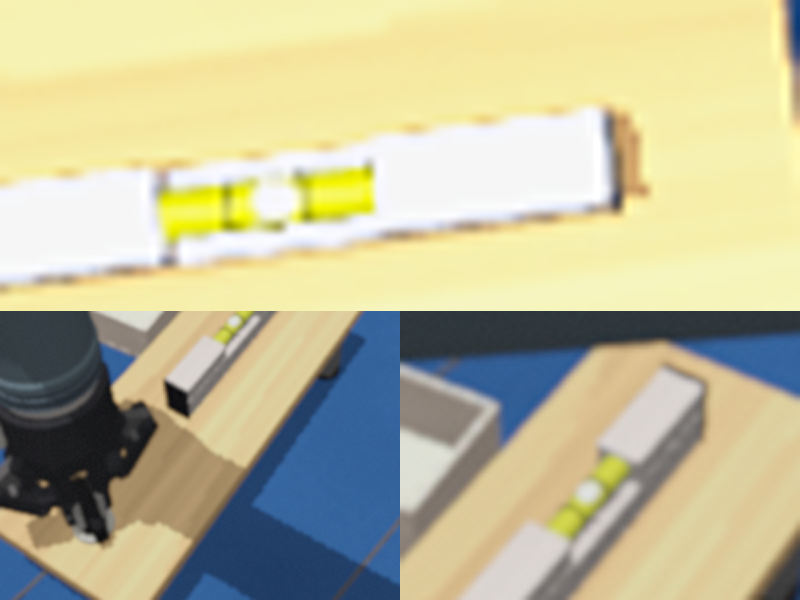

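Rings are at crop x 228 and 307 (mid 267) and the bubble spans about 248–300 (mid 274), so roughly 1.5–2 mm remain toward −y. I'll turn a bit more and measure with a sub-pixel profile.

```bash

cat >> h.py <<'E'
def off2():
    c=cam("top"); b=c["pixels"].astype(np.float32)
    sat=b[...,1:].mean(2)-b[...,0]
    m=np.zeros(sat.shape,np.uint8); m[185:230,245:300]=((b[...,0]<110)&(sat>90))[185:230,245:300]
    y,x=np.nonzero(m); k=np.polyfit(x,y,1); t=np.arange(264,295,.1).astype(np.float32)
    P=np.mean([[cv2.remap(b[...,j],t[None],(np.polyval(k,t)+d).astype(np.float32)[None],1)[0] for j in(0,1)] for d in(-.7,0,.7)],0)
    B,G=P; h=(B.max()+B.min())/2; lo=np.nonzero(B<h)[0]; e0,e1=t[lo[0]],t[lo[-1]]; mid=(e0+e1)/2; s=56/(e1-e0)
    i=np.abs(t-mid)<19/s; w=np.clip(B[i]-np.percentile(B[i],30),0,None); bc=(t[i]*w).sum()/w.sum()
    r=[]
    for sg in(-1,1):
        j=np.abs(t-mid-sg*10/s)<4/s; g=np.clip(np.percentile(G[j],90)-G[j],0,None); r.append((t[j]*g).sum()/g.sum())
    print("ends",e0,e1,"rings",r,"bubble",bc,"off by ends %.2f by rings %.2f"%((bc-mid)*s,(bc-np.mean(r))*s))
E
python3 -c "
from h import *
off2()"
python3 -m handwheel '-0.3 0.3 0.8 -7;-0.3 0.3 0.5 -5;0 0 0 0;0 0 0 0;0 0 0 0'
python3 -m handwheel '0 0 0 0;0 0 0 0;0 0 0 0;0 0 0 0;0 0 0 0'
python3 -m handwheel '0 0 0 0;0 0 0 0;0 0 0 0'
python3 -c "
from h import *
off2();bub('c6')"
```

```text
ends 267.6 291.4 rings [np.float32(275.11856), np.float32(284.01376)] bubble 280.52972 off by ends 2.42 by rings 2.27
clock: 16.3
position: [0.5324, 0.2603, 0.1191]
tcp_rot: [-0.001, 0.965, -0.263, -0.001]
contact_force: [-3.5, 5.3, 1.4]
grip_width: 0.122
gripper_force: 62.1
clock: 16.8
position: [0.5324, 0.2603, 0.1191]
tcp_rot: [-0.001, 0.965, -0.263, -0.001]
contact_force: [-4.0, 4.8, 0.9]
grip_width: 0.122
gripper_force: 62.1
clock: 17.1
position: [0.5323, 0.2603, 0.1191]
tcp_rot: [-0.001, 0.965, -0.263, -0.001]
contact_force: [-3.5, 4.8, 1.3]
grip_width: 0.123
gripper_force: 62.1
ends 268.2 291.6 rings [np.float32(275.12906), np.float32(284.10492)] bubble 280.11127 off by ends 0.51 by rings 1.18
```

```bash

python3 -m handwheel '0 0 0.5 -6;0 0 0 0;0 0 0 0'
python3 -m handwheel '0 0 0 0;0 0 0 0;0 0 0 0;0 0 0 0;0 0 0 0' 1
python3 -m handwheel '0 0 0 0;0 0 0 0;0 0 0 0;0 0 0 0;0 0 0 0'
python3 -m handwheel '0 0 0 0;0 0 0 0;0 0 0 0;0 0 0 0;0 0 0 0'
python3 -c "
from h import *
off2();bub('c6')"
```

```text
clock: 17.5
position: [0.5325, 0.2604, 0.1196]
tcp_rot: [-0.001, 0.95, -0.313, -0.001]
contact_force: [-4.2, 5.2, 2.2]
grip_width: 0.12
gripper_force: 62.0
clock: 18.0
position: [0.5334, 0.2564, 0.1198]
tcp_rot: [0.0, 0.949, -0.315, 0.0]
contact_force: [1.3, -0.1, 0.4]
grip_width: 0.954
gripper_force: 0.0
clock: 18.5
position: [0.5332, 0.257, 0.1198]
tcp_rot: [-0.0, 0.949, -0.315, 0.0]
contact_force: [0.9, 0.4, -0.3]
grip_width: 0.997
gripper_force: 0.0
clock: 19.0
position: [0.5332, 0.257, 0.1198]
tcp_rot: [-0.0, 0.949, -0.315, -0.0]
contact_force: [-0.5, -0.1, 0.9]
grip_width: 1.001
gripper_force: 0.0
ends 268.2 291.6 rings [np.float32(275.22543), np.float32(284.0869)] bubble 280.1533 off by ends 0.61 by rings 1.19
```

View pics/c6.png

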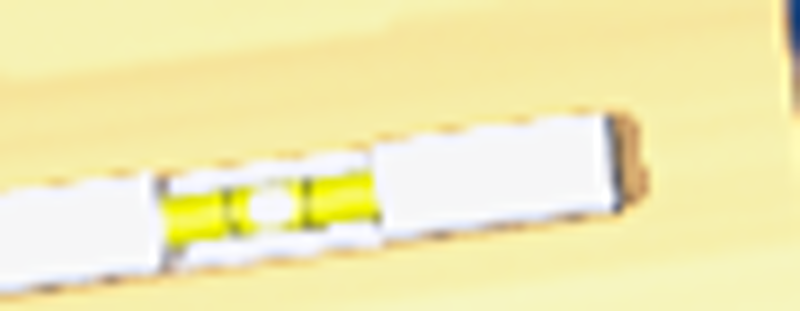

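The bubble spans about 245–295 between rings at 232 and 308, so it's centred. I'll lift, shut the fingers and go to the solid part of the top at the −y side, where the side camera can still see the vial.

```bash

python3 -m handwheel '0 0 20 0;0 0 40 0;0 0 40 0;0 0 0 0;0 0 0 0'
python3 -m handwheel '0 0 0 0;0 0 0 0;0 0 0 0' 0
python3 -c "
from h import *
off2();c=cam('top'); a=ray(c,279.9,207.6,.14); s=observe(); p=a+np.array([.163,-.987,0])*.055
print(a,p,(p-s['position'])*1e3)"
```

```text
clock: 19.6
position: [0.5339, 0.2573, 0.2209]
tcp_rot: [-0.001, 0.949, -0.315, 0.001]
contact_force: [0.0, 0.1, -0.5]
grip_width: 1.0
gripper_force: 0.0
clock: 19.9
position: [0.5323, 0.2568, 0.2184]
tcp_rot: [0.001, 0.949, -0.315, -0.001]
contact_force: [-0.0, -0.0, 0.0]
grip_width: 0.512
gripper_force: 0.0
ends 268.2 291.7 rings [np.float32(275.23276), np.float32(284.11584)] bubble 280.13037 off by ends 0.43 by rings 1.09
[0.57242013 0.04729351 0.14      ] [ 0.58138513 -0.00699149  0.14      ] [  48.67203323 -263.80068662  -78.92315173]
```

```bash

python3 -m handwheel '8 -44 0 7.7;8 -44 0 7.7;8 -44 0 7.7;8 -44 0 7.7;8 -44 0 7.7'
python3 -m handwheel '8 -44 0 7.7;0 0 -20 0;0 0 -25 0;0 0 -15 0;0 0 0 0'
python3 -m handwheel '0 0 0 0;0 0 0 0'
python3 -c "
from h import *
d=cam('side');cv2.imwrite('pics/c7.png',cv2.resize(d['pixels'][130:250,220:380],(800,600),interpolation=2))"
```

```text
clock: 20.5
position: [0.5732, 0.0353, 0.2197]
tcp_rot: [-0.0, 1.0, 0.018, 0.0]
contact_force: [-0.4, 1.5, 0.2]
grip_width: 0.001
gripper_force: 0.0
clock: 21.0
position: [0.5789, -0.0066, 0.157]
tcp_rot: [0.0, 0.997, 0.083, -0.003]
contact_force: [-0.5, -0.4, 0.2]
grip_width: 0.003
gripper_force: 0.0
clock: 21.2
position: [0.5821, -0.0067, 0.1608]
tcp_rot: [0.0, 0.997, 0.083, 0.001]
contact_force: [-0.0, 0.6, -0.3]
grip_width: 0.002
gripper_force: 0.0
```

View pics/c7.png

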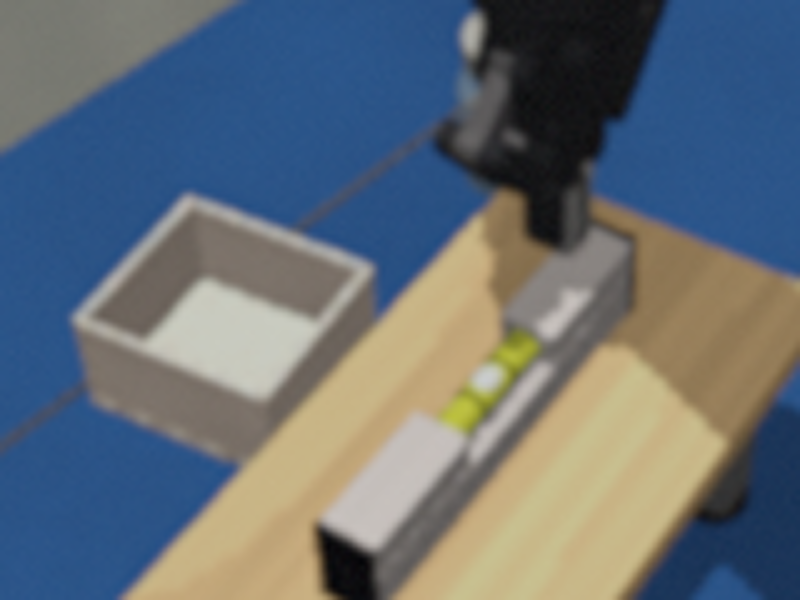

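```bash
python3 -c "
from h import *
d=cam('side');p=observe()['position']
for q in (p,[*p[:2],.14],[*(p[:2]+[-.005,0]),.14]): u=proj(d,q); print((u-[220,130]+.5)*5)"
```

```text
[555.34463719 240.44169178]
[554.84877154 279.51068016]
[564.77754801 285.59635029]
```

Tip would land about 5 mm to the far side of the centre line (555,280 against 565,284), so I'm shifting −4 mm in x and coming down.

```bash

python3 -m handwheel '-4 0 0 0;0 0 -8 0;0 0 -6 0;0 0 -2 0;0 0 0 0'
python3 -m handwheel '0 0 -1 0;0 0 0 0'
python3 -m handwheel '0 0 -1 0;0 0 0 0'
python3 -m handwheel '0 0 -1 0;0 0 0 0'
```

```text
clock: 21.8
position: [0.5766, -0.007, 0.143]
tcp_rot: [0.0, 0.997, 0.082, -0.001]
contact_force: [-0.3, 0.0, 0.7]
grip_width: 0.003
gripper_force: 0.0
clock: 22.0
position: [0.5773, -0.0071, 0.1428]
tcp_rot: [0.0, 0.997, 0.082, 0.0]
contact_force: [0.2, -0.0, -0.8]
grip_width: 0.001
gripper_force: 0.0
clock: 22.2
position: [0.5772, -0.007, 0.1418]
tcp_rot: [-0.0, 0.997, 0.082, 0.0]
contact_force: [0.7, 0.5, -0.1]
grip_width: 0.006
gripper_force: 0.0
clock: 22.4
position: [0.5771, -0.007, 0.1407]
tcp_rot: [-0.0, 0.997, 0.082, -0.0]
contact_force: [0.4, 0.8, -0.2]
grip_width: 0.002
gripper_force: 0.0
```

```bash

for i in 1; do python3 -m handwheel '0 0 -1 0;0 0 0 0'; done | grep -E "pos|contact"
python3 -m handwheel '0 0 -1 0;0 0 0 0'| grep -E "pos|contact"
python3 -m handwheel '0 0 -1 0;0 0 0 0'| grep -E "pos|contact"
```

```text
position: [0.5774, -0.007, 0.1401]
contact_force: [-0.0, 0.4, 2.2]
position: [0.5776, -0.0069, 0.1399]
contact_force: [-3.0, -0.1, 7.3]
position: [0.5778, -0.0069, 0.1399]
contact_force: [-3.7, 1.0, 12.0]
```

```bash

python3 -m handwheel '-0.6 0 0 0;0 0 0 0;0 0 0 0;0 0 0 0;0 0 0 0'| grep -E "pos|contact"
python3 -m handwheel '0 0 0 0;0 0 0 0;0 0 0 0;0 0 0 0;0 0 0 0'| grep -E "pos|contact"
python3 -c "
from h import *
d=cam('side')['pixels'];t=cam('top')['pixels']
o=np.zeros((600,800,3),np.uint8);o[:,:500]=cv2.resize(d[185:235,295:337],(500,600),interpolation=2)
o[:300,500:]=cv2.resize(t[185:225,250:290],(300,300),interpolation=2)
cv2.imwrite('pics/c8.png',o)
print(np.mean([observe()['contact_force'] for _ in range(3)],0))"
```

```text
position: [0.5777, -0.0068, 0.1399]
contact_force: [-2.5, 0.8, 11.3]
position: [0.5777, -0.0068, 0.1399]
contact_force: [-3.3, 1.1, 12.0]
[-3.14061741  1.03778667 11.18092993]
```

View pics/c8.png

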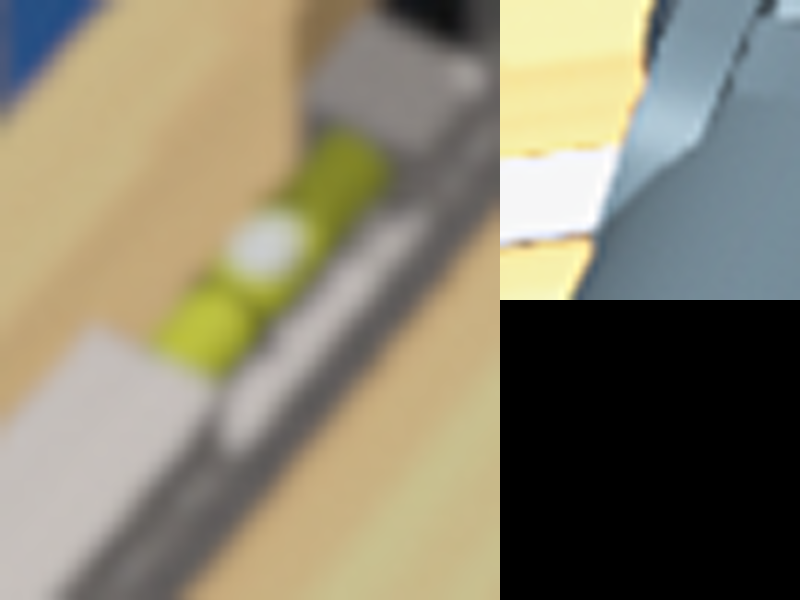

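The bubble at crop (266,245) sits midway between the rings, at about (232,292) and (300,205). That is unchanged from before pressing. I'll trim the sideways force, then hand in.

```bash

python3 -m handwheel '-1 0 -0.1 0;0 0 0 0;0 0 0 0;0 0 0 0'| grep -E "pos|contact"
python3 -m handwheel '0 0 0 0;0 0 0 0;0 0 0 0;0 0 0 0'| grep -E "pos|contact"
```

```text
position: [0.5774, -0.0069, 0.1399]
contact_force: [-1.9, 0.1, 9.9]
position: [0.5775, -0.0069, 0.1399]
contact_force: [-1.4, 0.5, 9.1]
```

```bash

python3 -m handwheel '-0.5 0 -0.6 0;0 0 0 0;0 0 0 0;0 0 0 0'| grep -E "pos|contact"
python3 -m handwheel '0 0 0 0;0 0 0 0;0 0 0 0;0 0 0 0;0 0 0 0'| grep -E "pos|contact"
python3 -m handwheel '0 0 0 0;0 0 0 0;0 0 0 0;0 0 0 0;0 0 0 0'| grep -E "clock|contact"
```

```text
position: [0.5775, -0.0068, 0.1399]
contact_force: [-1.9, 0.4, 11.2]
position: [0.5775, -0.0069, 0.1398]
contact_force: [-1.4, 0.9, 10.8]
clock: 26.3
contact_force: [-1.6, 1.0, 11.6]
```

```bash

python3 -m handwheel '0 0 -0.2 0;0 0 0 0;0 0 0 0;0 0 0 0;0 0 0 0'| grep -E "pos|contact"
python3 -c "
from h import *
p=cam('side')['pixels'][195:216,305:330].astype(float); w=np.clip(p[...,0]-150,0,None)*(p[...,0]>160)
q=cv2.imread('pics/c8.png'); 
y,x=np.mgrid[195:216,305:330]; m=(np.hypot(x-317.4,y-205.4)<5); w=w*m; print((x*w).sum()/w.sum(),(y*w).sum()/w.sum(),observe()['contact_force'])
print(close_job())"
```

```text
position: [0.5775, -0.0068, 0.1398]
contact_force: [-2.7, 1.5, 11.9]
316.7362637362637 204.94662480376766 [-2.18179192  1.06104683 11.89996868]
the job is handed in; nothing more can be done
None
```

The level lies lengthwise on the shelf, the knob is turned until the bubble stands centred between the lines (to about 1 mm by the cameras), and I handed the job in while pressing down with about 12 N (roughly 2 N sideways); the jar, carton and tin were left alone.

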